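Sort the ratchet grips on the cabinet shelf by feel

TASK

Three steel ratchet grips lie shut in the middle of the perforated shelf and look the same: press down on each one's thumb pad to find out which are ratcheted shut and which open. Slide those that open forward, square against the front lip, with their jaws left standing wide open and ready for use; slide those that stay shut back, square against the rear upstand, to be freed later. Keep the grips flat on the shelf and leave the other parts where they are.

Things in the scene. Friction and masses are not known exactly. Their poses are not given: they have to be found in the camera images.
- shelf: Fixed perforated aluminium pan, 276 mm deep (x, away from the robot), 800 mm wide (y). Origin: centre of underside; the deck that all lies on is 30 mm above it. Front lip along the near edge: 14 mm above the deck, inner face at x = -135 mm. Rear upstand along the far edge: 35 mm above the deck, inner face at x = +135 mm. The grips start in a row along y near the middle, about 190 mm apart.
- grip_1: Ratchet grip, a steel clamp of two hinged arms, 0.25 kg, lying on its flat lower arm: a channel 120 mm long (x: jaws at +x, handle end at -x), 34 mm wide (y), walls 14 mm high; origin at the centre of its underside. Pivot along y, 28 mm above the origin, cheeks 35 mm high. The upper arm rises to a black thumb pad at the handle end. Starts roughly along the shelf's y, jaws to +y.
- grip_1_pad (a point): Centre of the top face of the thumb pad of grip_1: 28 mm square, level and 57 mm above the deck while shut, over x = -48 mm of the grip. Moves with the upper arm.
- handle_1 (a joint): Upper arm of grip_1: 0 shut, grows as the thumb pad goes down and the jaws open, 0.31 rad (pad 15 mm down) fully open. The first push takes 1 to 2 N. If not ratcheted, past about 3 mm of pad travel an over-centre spring throws it fully open, and it stays so. If ratcheted shut, the pad stops dead after about 4 mm (0.08 rad) and stays at that point.
- grip_2: A second ratchet grip: same make, size, origin and axes as grip_1; starts roughly along the shelf's y, jaws to +y. To the eye all three are alike and shut; which are ratcheted, and how many (none to all three), differs each time.
- grip_2_pad (a point): Centre of the top face of the thumb pad of grip_2: 28 mm square, level and 57 mm above the deck while shut, over x = -48 mm of the grip. Moves with the upper arm.
- handle_2 (a joint): Upper arm of grip_2: 0 shut, grows as the thumb pad goes down and the jaws open, 0.31 rad (pad 15 mm down) fully open. The first push takes 1 to 2 N. If not ratcheted, past about 3 mm of pad travel an over-centre spring throws it fully open, and it stays so. If ratcheted shut, the pad stops dead after about 4 mm (0.08 rad) and stays at that point.
- grip_3: A third ratchet grip: same make, size, origin and axes as grip_1; starts roughly along the shelf's y, jaws to +y. To the eye all three are alike and shut; which are ratcheted, and how many (none to all three), differs each time.
- grip_3_pad (a point): Centre of the top face of the thumb pad of grip_3: 28 mm square, level and 57 mm above the deck while shut, over x = -48 mm of the grip. Moves with the upper arm.
- handle_3 (a joint): Upper arm of grip_3: 0 shut, grows as the thumb pad goes down and the jaws open, 0.31 rad (pad 15 mm down) fully open. The first push takes 1 to 2 N. If not ratcheted, past about 3 mm of pad travel an over-centre spring throws it fully open, and it stays so. If ratcheted shut, the pad stops dead after about 4 mm (0.08 rad) and stays at that point.
- coin_frame: Bystander: brass coin acceptor frame lying flat at the +y end of the shelf, 100 x 70 x 20 mm; origin under its centre.
- lamp_base: Bystander: ivory plastic lamp base, round, 76 mm across, 46 mm high, at the -y end of the shelf; origin under its centre.
- mirror_bracket: Bystander: chrome angle bracket, 66 mm long (x), 28 mm wide, 40 mm high, in the gap between the middle grip and the one on the +y side; origin under its centre.
- thumb_wheel: Bystander: knurled steel thumb wheel, 33 mm across, 26 mm high, in the gap between the middle grip and the one on the -y side; origin under its centre.
- film_spool: Bystander: black empty media spool standing on end, 60 mm across, 54 mm high, at the +y end of the shelf; origin under its centre.
- screwdriver: Bystander: screwdriver 160 mm long lying along the shelf's x near its -y end; origin under its centre.
Mind the look-alikes: they are no part of the job. What is shaped like the grip_2 but pink is not meant.

How it is judged:
At the end, for the whole second after the job is handed in: Grips that sprang open (past 0.25 rad) lie along the front lip; ratcheted ones, pressed to their stop (0.06 to 0.18 rad), along the rear upstand. Each flat, at rest, within 0.2 rad of the shelf's y, centre at least 98 mm before or behind the shelf's middle line (118 mm when touching) (((value of joint handle_1 above 0.25 rad and x of grip_1 in the frame of shelf below -0.098 m) or (value of joint handle_1 between 0.06 and 0.18 rad and x of grip_1 in the frame of shelf above 0.098 m)) and angle between the x axis of each of grip_1, grip_2, grip_3 and the y axis of shelf, either way round below 0.2 rad and angle between each of grip_1, grip_2, grip_3's own z axis and vertical below 0.1 rad and z of grip_1 in the frame of shelf between 0.025 and 0.036 m and linear speed of each of grip_1, grip_2, grip_3 below 0.01 m/s and ((value of joint handle_2 above 0.25 rad and x of grip_2 in the frame of shelf below -0.098 m) or (value of joint handle_2 between 0.06 and 0.18 rad and x of grip_2 in the frame of shelf above 0.098 m)) and z of grip_2 in the frame of shelf between 0.025 and 0.036 m and ((value of joint handle_3 above 0.25 rad and x of grip_3 in the frame of shelf below -0.098 m) or (value of joint handle_3 between 0.06 and 0.18 rad and x of grip_3 in the frame of shelf above 0.098 m)) and z of grip_3 in the frame of shelf between 0.025 and 0.036 m).
It fails at once if one of the other parts on the shelf is shifted by more than 15 mm (distance of any of coin_frame, lamp_base, mirror_bracket, thumb_wheel, film_spool, screwdriver from where it was at the start of the episode above 0.015 m).
It fails at once if a grip is lifted more than 20 mm off the deck or tipped over 0.5 rad (height (world z) of any of grip_1, grip_2, grip_3 above 0.05 m or angle between any of grip_1, grip_2, grip_3's own z axis and vertical above 0.5 rad).
It also fails if it takes over 61 s, if anything falls off the work surface, if the arm or the gripper's body presses on something with over 40 N, if the wrist force passes 120 N, or if a joint passes its speed limit or range.

ROBOT

A 7-joint arm with a two-finger parallel gripper is mounted at the origin on the work surface. World frame = base frame: x ahead of the robot, y to its left, z up, the work surface at z = 0. Lengths are in m, angles in rad, forces in N, time in s.
With the tool pointing down it reaches from about 0.4 to 0.85 m from the base axis. Payload 4.5 kg.
Tool frame: the origin (TCP) lies where the fingers leave the gripper's body, on its centre line; the fingertips stand 64 mm ahead of it and the grasp point (between the pads) lies 45 mm ahead of it; z points along the fingers, y is the direction in which the jaws open and shut (so a half turn about z gives the same grasp; the last joint's range is limited). The gripper opens to 88 mm and grips with 3 to 60 N. Pads are 18 mm wide; open, the fingers measure 123 mm over their backs; the gripper's body (75 mm by 187 mm) begins 45 mm behind the grasp point.
Start: joints at [-1.284, 0.689, -0.195, 1.565, 0.157, 0.902, -0.215], TCP at [0.156, 0.605, 0.303] pointing down, gripper open.
Joint ranges: [-3.01, 3.01], [-0.46, 2.08], [-1.47, 1.51], [0.13, 2.56], [-1, 4.14], [0.04, 2.09], [-2.66, 2.66]. Speed limits (rad/s): [2.57, 2.57, 3.14, 3.14, 3.14, 3.14, 3.14].

INTERFACE

Orientations are given as a unit quaternion [x, y, z, w].
In Python, from plant import monitor, snapshot, workorder, finder gives the robot as it stands.
- The arm moves only by the tool carry_out, never from a script. Its argument "motion" is one flat list of numbers, 6 for each row, row after row: the shift along the tool's x, y, z in cm, then the turn, a rotation vector about the tool's x, y, z in rad. In form: [x, y, z, rx, ry, rz, x, y, z, rx, ry, rz, ...]. A call has 1 to 8 rows; each row shifts and turns the commanded pose from where the row before left it, along the tool's axes as they then stand; what a row does not reach is not made up. A row lasts 1/8 s, in which the tool goes at most 62.5 mm and 10.7 degrees, less where a joint would pass 70% of its speed; a pose out of reach is approached as far as the arm can. A call with a gripper value outside its range is refused whole. "hand" is the finger opening in cm, from 0 to 8.81, set as the call begins (left out, the last holds). The fingers move at their own pace and stop on an object; "grip_force" is the grip in N (left out, the last holds). Time passes only in rows, so rows that do not move let the fingers close. It gives the time, the measured TCP pose, the force and the opening at its end, in the units of the state.
- monitor.get_state(): the state, without advancing time (a new reading comes with each control period).
- snapshot(name): name is "scene" or "top" or "wrist"; returns a dict with "frame" (384x512x3 uint8, red, green, blue), "range_z" (384x512 float32, m along the optical axis (not along the pixel's ray), 0 where there is no reading), "fx", "fy", "cx", "cy" (pixels), "D" ([k1, k2, p1, p2, k3] as OpenCV has them; the pictures are not rectified), "rvec" (rotation vector, rad) and "tvec" (3), from world to camera coordinates, as OpenCV has them; the wrist camera has in their place "hand_eye" (4x4, takes a point from camera to tool coordinates, whose origin is the TCP and whose axes are the flange's). Camera axes: x right, y down, z forward; pixel columns grow to the right and rows downward; lengths in m; the calibration is good to about 2 mm. A picture is of the moment at which its call begins: read the wrist's pose just before it.
- workorder.finish_job(): hands the job in, once; it reports no verdict.
Trained networks look in a picture, given as the dict that the camera call returned (one of the last four; its "shot" number tells which), for a name from the list of things; names that differ only in an ending like _2 or _b are one class to them, and where a whole thing is asked for, a point or a joint stands for the part that bears it (a point fixed in the world has none). Each returns a list of dicts, best first, with "p" (0 to 1); they miss things now and then, are a little off and sometimes report something else, mostly with a low value. They report only what shows in the picture. A call takes as long as a camera call. They do not tell look-alikes from the thing itself.
- finder.masks_of(picture, thing): "pixels" (384x512 bool, what is visible of it) and "extent" ([left, top, right, bottom] in pixels, round what is visible of it).
The state is a dict: "clock": time; "q": joint angles; "qd": joint speeds; "joint_torque": joint torques, N m; "tool_pos": TCP position; "eef_rot": TCP orientation; "contact_force": force on the tool from outside, world axes, zero at the start; "moment": the same for the moment, N m; "opening": opening from 0.0 (shut) to 1.0 (fully open).
Only numpy, scipy, OpenCV 4.12 (cv2) and the standard library are available. Lean on these libraries where they do the work, as an engineer would, in place of code of your own. Each camera call takes 0.05 s, during which the arm holds its last target. There are 200 camera calls.

## Working session

There is one attempt and no reset: what is moved stays moved. The work goes in short steps, Python scripts to look and compute and a tool call to move; the robot and the scene stay as the last step left them, time stands still between calls to the robot, and variables do not carry over. Pictures are saved under pics/ and viewed, about 8 in all and at most 12, crops included, and the job is handed in when it is done.

Besides the shell and the picture viewer there is one more tool, called as a command line: name --argument value ..., lists and objects as JSON in quotes. carry_out: Moves the arm, as the interface text tells. Its arguments: {"type":"object","properties":{"motion":{"type":"array"},"hand":{"type":"number"},"grip_force":{"type":"number"}},"required":["motion"]}

```bash
mkdir -p pics; ls; cat > h.py <<'E'
import numpy as np, cv2
from scipy.spatial.transform import Rotation as R
from plant import monitor, snapshot, workorder, finder
def cam_to_world(s, st=None):
    if 'rvec' in s:
        Rm=cv2.Rodrigues(np.array(s['rvec'],float))[0]; t=np.array(s['tvec'],float).ravel()
        return Rm.T, -Rm.T@t
    T=np.array(s['hand_eye']); Rt=R.from_quat(st['eef_rot']).as_matrix()
    return Rt@T[:3,:3], Rt@T[:3,3]+np.array(st['tool_pos'])
def cloud(s, mask=None, st=None):
    z=s['range_z']; m=(z>0) if mask is None else (mask&(z>0))
    v,u=np.nonzero(m)
    K=np.array([[s['fx'],0,s['cx']],[0,s['fy'],s['cy']],[0,0,1]])
    n=cv2.undistortPoints(np.c_[u,v].astype(np.float64)[:,None],K,np.array(s['D'],float))[:,0]
    A,b=cam_to_world(s,st); d=z[m][:,None]
    return np.c_[n*d,d]@A.T+b, np.c_[u,v]
def save(s,name,box=None,k=1):
    im=s['frame'][:,:,::-1]
    if box: l,t,r,b=box; im=im[t:b,l:r]
    cv2.imwrite('pics/'+name, cv2.resize(im,None,fx=k,fy=k,interpolation=cv2.INTER_CUBIC))
E
python3 - <<'E'
from h import *
st=monitor.get_state(); print({k:np.round(v,3) for k,v in st.items()})
for c in ['top','scene']:
    s=snapshot(c); save(s,c+'0.png',k=1.5)
    for n in ['grip_1','grip_1_pad','mirror_bracket','thumb_wheel','coin_frame','lamp_base','film_spool','screwdriver','shelf']:
        for d in finder.masks_of(s,n)[:5]:
            P,_=cloud(s,d['pixels'])
            if len(P): print(c,n,round(d['p'],2),np.round(d['extent']),'med',np.median(P,0).round(3),'lo',np.percentile(P,3,0).round(3),'hi',np.percentile(P,97,0).round(3))
E
```

```text
pics
{'clock': np.float64(0.0), 'q': array([-1.284,  0.69 , -0.195,  1.566,  0.157,  0.903, -0.215]), 'qd': array([ 0.001, -0.001, -0.   , -0.   ,  0.002,  0.001,  0.002]), 'joint_torque': array([-1.0000e-03, -5.2756e+01, -1.2670e+00, -1.5343e+01, -5.3000e-02,
        7.0000e-03,  0.0000e+00]), 'tool_pos': array([0.156, 0.605, 0.302]), 'eef_rot': array([ 0.126,  0.992, -0.001, -0.   ]), 'contact_force': array([ 0.869,  0.   , -0.421]), 'moment': array([-0.009,  0.041,  0.016]), 'opening': np.float64(0.996)}
top grip_1 0.97 [176. 160. 214. 175.] med [0.549 0.186 0.058] lo [0.536 0.136 0.031] hi [0.568 0.248 0.088]
top grip_1 0.97 [300. 152. 340. 176.] med [ 0.548 -0.199  0.058] lo [ 0.526 -0.248  0.029] hi [ 0.576 -0.142  0.086]
top grip_1 0.91 [236. 166. 273. 180.] med [0.518 0.004 0.059] lo [ 0.506 -0.05   0.032] hi [0.537 0.063 0.087]
top grip_1 0.62 [178. 232. 193. 277.] med [0.284 0.209 0.03 ] lo [ 0.227  0.188 -0.001] hi [0.337 0.23  0.058]
top grip_1 0.4 [296. 155. 344. 166.] med [ 0.553 -0.198  0.064] lo [ 0.529 -0.252  0.03 ] hi [ 0.579 -0.142  0.087]
top grip_1_pad 0.62 [174
[... 2295 characters left out ...]
n_frame 0.58 [382. 233. 426. 280.] med [0.493 0.339 0.04 ] lo [0.45  0.305 0.031] hi [0.545 0.375 0.051]
scene lamp_base 0.73 [110. 175. 136. 203.] med [ 0.496 -0.333  0.051] lo [ 0.465 -0.366  0.036] hi [ 0.517 -0.312  0.078]
scene lamp_base 0.34 [136. 197. 186. 234.] med [ 0.556 -0.196  0.065] lo [ 0.533 -0.251  0.048] hi [ 0.58  -0.141  0.088]
scene film_spool 0.97 [378. 279. 419. 325.] med [0.629 0.328 0.083] lo [0.598 0.305 0.033] hi [0.649 0.356 0.086]
scene film_spool 0.15 [300. 238. 358. 280.] med [0.562 0.186 0.055] lo [0.538 0.136 0.031] hi [0.578 0.246 0.088]
scene screwdriver 0.59 [ 95. 201. 129. 242.] med [ 0.611 -0.297  0.051] lo [ 0.566 -0.312  0.031] hi [ 0.644 -0.29   0.057]
```

View pics/top0.png

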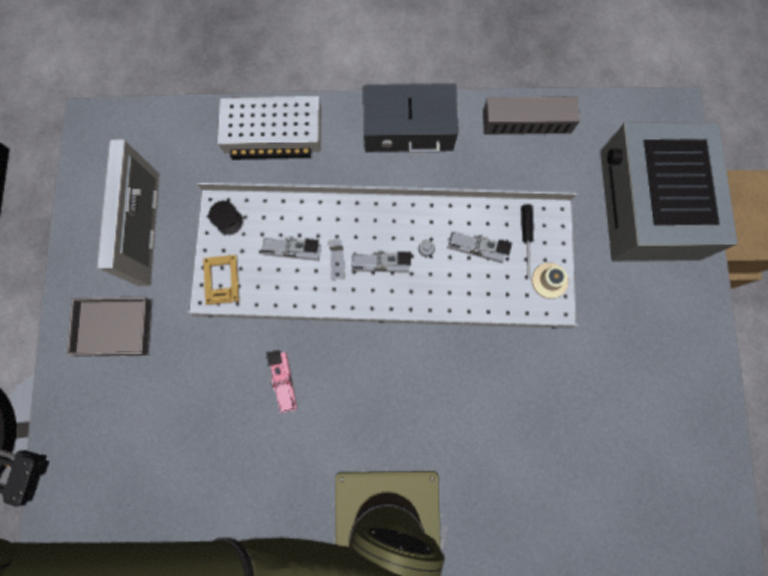

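```bash
python3 - <<'E'
from h import *
# fuse clouds of both cameras over the shelf, ortho map
Ps=[];Cs=[]
for c in ['top','scene']:
    s=snapshot(c); P,uv=cloud(s); k=(P[:,0]>.36)&(P[:,0]<.74)&(abs(P[:,1])<.45)&(P[:,2]<.15)
    Ps.append(P[k]); Cs.append(s['frame'][uv[k,1],uv[k,0]])
    Q=P[k]
    m=(Q[:,2]>.056)&(Q[:,1]>-.2)&(Q[:,1]<.2)&(Q[:,0]>.64);print(c,'upstand x',np.percentile(Q[m,0],[2,20,50,80,98]).round(4))
    m=(Q[:,2]>.038)&(Q[:,2]<.048)&(Q[:,0]<.43)&(abs(Q[:,1])<.25);print(c,'lip x',np.percentile(Q[m,0],[2,50,98]).round(4), np.median(Q[m,2]))
    m=(abs(Q[:,2]-.03)<.006);print('deck z',np.median(Q[m,2]),'y range',Q[m,1].min(),Q[m,1].max())
    for y in (.19,.0,-.197):
        G=Q[(abs(Q[:,1]-y)<.075)&(Q[:,2]>.04)&(Q[:,0]>.48)&(Q[:,0]<.61)]
        pc=G[:,:2]-G[:,:2].mean(0); w,v=np.linalg.eigh(pc.T@pc); a=v[:,1]*np.sign(v[1,1])
        pad=G[G[:,2]>.083]
        print(c,y,'yaw off y',round(np.arctan2(-a[0],a[1]),3),'bbox',G.min(0).round(3),G.max(0).round(3),'pad',pad.mean(0).round(4),len(pad), 'pad bb',pad.min(0).round(3),pad.max(0).round(3))
P=np.vstack(Ps);C=np.vstack(Cs)
im=np.zeros((400,800,3),np.uint8); o=np.argsort(P[:,2])
for p,c in zip(P[o],C[o]):
    r=int((.74-p[0])*1000*400/380);q=int((.45-p[1])*800/.9)
    cv2.circle(im,(q,r),1,tuple(int(x) for x in c[::-1]),-1)
cv2.imwrite('pics/ortho.png',im)
E
```

```text
top upstand x [0.6664 0.6706 0.6759 0.6816 0.684 ]
top lip x [0.3957 0.4052 0.4173] 0.04264586939419934
deck z 0.029110607739302186 y range -0.40405877685185027 0.40378222085880644
top 0.19 yaw off y -0.09 bbox [0.535 0.133 0.04 ] [0.577 0.256 0.09 ] pad [0.5496 0.1458 0.0862] 79 pad bb [0.536 0.133 0.083] [0.563 0.167 0.09 ]
top 0.0 yaw off y -0.009 bbox [ 0.504 -0.074  0.04 ] [0.562 0.067 0.091] pad [ 0.5216 -0.0402  0.0864] 76 pad bb [ 0.509 -0.053  0.083] [ 0.535 -0.029  0.091]
top -0.197 yaw off y -0.293 bbox [ 0.52  -0.258  0.04 ] [ 0.583 -0.134  0.089] pad [ 0.5385 -0.2406  0.0859] 76 pad bb [ 0.522 -0.258  0.083] [ 0.554 -0.227  0.089]
scene upstand x [0.671  0.6749 0.6804 0.6854 0.6893]
scene lip x [0.3947 0.4069 0.4176] 0.04272789129031712
deck z 0.03015120569797669 y range -0.40423323293293123 0.4065466565455782
scene 0.19 yaw off y -0.151 bbox [0.532 0.132 0.04 ] [0.581 0.253 0.089] pad [0.5516 0.1464 0.0867] 162 pad bb [0.535 0.132 0.083] [0.565 0.162 0.089]
scene 0.0 yaw off y -0.028 bbox [ 0.502 -0.075  0.04 ] [0.561 0.067 0.09 ] pad [ 0.5229 -0.0398  0.0867] 129 pad bb [ 0.507 -0.055  0.083] [ 0.535 -0.019  0.09 ]
scene -0.197 yaw off y -0.285 bbox [ 0.525 -0.259  0.04 ] [ 0.589 -0.134  0.089] pad [ 0.5431 -0.2405  0.0869] 117 pad bb [ 0.525 -0.259  0.083] [ 0.558 -0.224  0.089]
```

View pics/ortho.png

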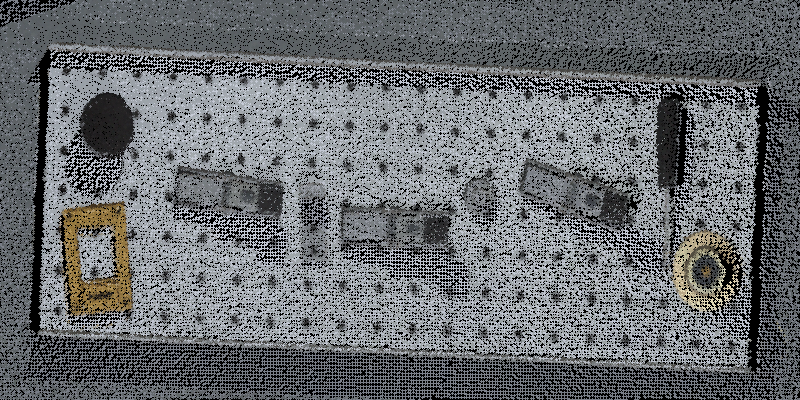

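The top view (768 px wide) shows the three steel grips on the shelf at (290,247), (382,262) and (480,246). Each has its black pad on the -y side. The pink one at (283,380) lies off the shelf, so it is a decoy. The shelf is turned slightly, so I'll fit its frame and express the grips in it.

```bash
cat >> h.py <<'E'
import json,os
if os.path.exists('shelf.json'):
    _s=json.load(open('shelf.json')); SY=_s['yaw']; SO=np.array(_s['o'])
def toS(P):
    P=np.atleast_2d(P); c,s=np.cos(SY),np.sin(SY); Q=P.copy(); d=P[:,:2]-SO
    Q[:,0]=d@[c,s]; Q[:,1]=d@[-s,c]; return Q
def where():
    st=monitor.get_state(); Rm=R.from_quat(st['eef_rot']).as_matrix()
    tip=toS(st['tool_pos']+0.064*Rm[:,2])[0]; ty=Rm[:,1]
    print('t',round(float(st['clock']),2),'tip in shelf mm (z over deck)',(1e3*(tip-[0,0,.03])).round(1),'tool y vs shelf y rad',round(np.arctan2(ty[1],ty[0])-np.pi/2-SY,3),'tilt',Rm[:,2].round(3),'F',np.round(st['contact_force'],1),'open',round(float(st['opening']),2))
    return st
def grips(cams=('top','scene'),ys=(.19,0,-.19)):
    for c in cams:
        s=snapshot(c)
        P,_=cloud(s); P=toS(P)
        for d in finder.masks_of(s,'grip_1'):
            if d['p']<.5: continue
            G=toS(cloud(s,cv2.erode(d['pixels'].astype(np.uint8),np.ones((2,2)))>0)[0]); m=np.median(G,0)
            if abs(m[0])>.14: continue
            y0=m[1]; G=P[(abs(P[:,1]-y0)<.08)&(abs(P[:,0]-m[0])<.05)&(P[:,2]>.036)&(abs(P[:,0])<.131)]
            G=G[(G[:,1]<y0+.08)]
            r=cv2.minAreaRect((G[:,:2]*1e3).astype(np.float32))
            pad=G[G[:,2]>G[:,2].max()-.006]
            print(c,'grip med',(1e3*m).round(0),'rect',np.round(r[0],1),np.round(r[1],1),round(r[2],1),'top part',(1e3*(pad.mean(0)-[0,0,.03])).round(1),len(pad))
E
python3 - <<'E'
import h; from h import *
L=[];U=[]
for c in ['top','scene']:
    P,_=cloud(snapshot(c))
    b=P[(P[:,2]>.041)&(P[:,2]<.048)&(P[:,0]<.46)&(P[:,0]>.37)&(abs(P[:,1])<.28)]
    for it in range(3):
        k=np.polyfit(b[:,1],b[:,0],1); b=b[abs(np.polyval(k,b[:,1])-b[:,0])<.01]
    r=b[:,0]-np.polyval(k,b[:,1]); print(c,'lip',k.round(4),'resid',np.percentile(r,[2,98]).round(4))
    u=P[(P[:,2]>.05)&(P[:,2]<.07)&(P[:,0]>.63)&(P[:,0]<.72)&(abs(P[:,1])<.28)]
    k2=np.polyfit(u[:,1],u[:,0],1); u=u[abs(np.polyval(k2,u[:,1])-u[:,0])<.012];k2=np.polyfit(u[:,1],u[:,0],1)
    r2=u[:,0]-np.polyval(k2,u[:,1]); print(c,'ups',k2.round(4),'resid',np.percentile(r2,[2,98]).round(4))
    L.append(k);U.append(k2)
k=np.mean(L,0);k2=np.mean(U,0)
sl=(k[0]+k2[0])/2; yaw=-np.arctan(sl); xo=(k[1]+k2[1])/2
print('gap of lines',(k2[1]-k[1])*np.cos(yaw))
h.SY=yaw; h.SO=np.array([xo,0.]); json.dump(dict(yaw=float(yaw),o=[float(xo),0.]),open('shelf.json','w')); print(yaw,xo)
P,_=cloud(snapshot('top')); Q=toS(P); m=(abs(Q[:,2]-.03)<.004)&(abs(Q[:,0])<.12); print('y ext',np.percentile(Q[m,1],[.2,99.8]))
where(); grips()
E
```

```text
top lip [0.0445 0.4059] resid [-0.0016  0.0017]
top ups [0.0446 0.6758] resid [-0.0022  0.0033]
scene lip [0.0455 0.4058] resid [-0.0032  0.0027]
scene ups [0.0445 0.6797] resid [-0.0026  0.0016]
gap of lines 0.2716829183566308
-0.044744853234556584 0.5418104339246539
y ext [-0.51730157  0.55400544]
t 1.25 tip in shelf mm (z over deck) [-412.2  587.3  208.8] tool y vs shelf y rad -0.208 tilt [ 0.  0. -1.] F [-0.9  0.7 -1.4] open 1.0
top grip med [  13. -201.   59.] rect [  19.5 -196.2] [121.6  39.8] 71.4 top part [   7.7 -240.7   55.7] 79
top grip med [-24.  -1.  61.] rect [-19.2 -10. ] [ 62.2 154.1] 11.6 top part [-18.3 -41.1  56.7] 65
top grip med [ -2. 188.  58.] rect [-10.3 181. ] [149.8  65.1] 85.8 top part [  2.3 147.9  57.8] 31
scene grip med [  28. -191.   58.] rect [  22.7 -195.6] [122.5  38.9] 75.8 top part [  11.7 -240.3   56.7] 117
scene grip med [-13.   4.  55.] rect [-15.1  -6.8] [ 52.5 150. ] 10.8 top part [-17.3 -40.8  56.9] 125
scene grip med [ 11. 189.  55.] rect [  4.3 181.4] [143.5  41.1] 85.0 top part [  3.1 146.7  56.8] 159
```

carry_out --motion '[0,0,0,0,0,-0.104,0,0,0,0,0,-0.104,-3.5,-3.7,0,0,0,0,-3.5,-3.7,0,0,0,0,-3.5,-3.7,0,0,0,0,-3.5,-3.7,0,0,0,0,-3.5,-3.7,0,0,0,0,-3.5,-3.7,0,0,0,0]' --hand 0 --grip_force 10

```text
clock: 2.45
tool_pos: [0.3572, 0.3728, 0.3029]
eef_rot: [0.022, 1.0, 0.0, 0.0]
contact_force: [0.7, 0.6, -0.3]
opening: 0.114
```

```bash
python3 -c "
from h import *
where()"
```

```text
t 2.45 tip in shelf mm (z over deck) [-201.   364.2  208.9] tool y vs shelf y rad 0.0 tilt [ 0.001  0.001 -1.   ] F [ 0.7  0.6 -0.3] open 0.11
```

carry_out --motion '[-3.4,-3.6,2.3,0,0,0,-3.4,-3.6,2.3,0,0,0,-3.4,-3.6,2.3,0,0,0,-3.4,-3.6,2.3,0,0,0,-3.4,-3.6,2.3,0,0,0,-3.4,-3.7,2.3,0,0,0,0,0,0.5,0,0,0]'

```text
clock: 3.32
tool_pos: [0.5524, 0.1425, 0.158]
eef_rot: [0.027, 1.0, -0.002, 0.0]
contact_force: [0.0, 0.6, -0.4]
opening: 0.006
```

```bash
python3 -c "
from h import *
where()"
```

```text
t 3.33 tip in shelf mm (z over deck) [  4.2 142.6  64. ] tool y vs shelf y rad -0.009 tilt [-0.    -0.004 -1.   ] F [ 0.   0.6 -0.4] open 0.01
```

carry_out --motion '[0,0.0,0.4,0,0,0,0,0,0.3,0,0,0,0,0,0.2,0,0,0,0,0,0.2,0,0,0,0,0,0,0,0,0]'

```text
clock: 3.95
tool_pos: [0.5502, 0.1485, 0.1488]
eef_rot: [0.022, 1.0, 0.0, 0.0]
contact_force: [-0.0, -0.4, 0.3]
opening: 0.007
```

```bash
python3 -c "
from h import *
where()"
```

```text
t 3.95 tip in shelf mm (z over deck) [  1.8 148.7  54.8] tool y vs shelf y rad 0.001 tilt [ 0.  0. -1.] F [-0.  -0.4  0.3] open 0.01
```

carry_out --motion '[0,0,0.2,0,0,0,0,0,0,0,0,0]'

```text
clock: 4.2
tool_pos: [0.5502, 0.1481, 0.1466]
eef_rot: [0.022, 1.0, 0.0, -0.0]
contact_force: [-0.4, 0.1, 0.2]
opening: 0.003
```

carry_out --motion '[0,0,0.2,0,0,0,0,0,0,0,0,0]'

```text
clock: 4.45
tool_pos: [0.5502, 0.148, 0.1445]
eef_rot: [0.022, 1.0, -0.0, -0.0]
contact_force: [-0.8, 1.1, -0.0]
opening: 0.006
```

carry_out --motion '[0,0,0.1,0,0,0,0,0,0,0,0,0]'

```text
clock: 4.7
tool_pos: [0.5502, 0.1481, 0.1436]
eef_rot: [0.022, 1.0, 0.0, -0.0]
contact_force: [1.0, -0.2, -0.8]
opening: 0.006
```

carry_out --motion '[0,0,-2.5,0,0,0,0.4,-3.8,0,0,0,0,0.4,-3.8,0,0,0,0,0.4,-3.8,0,0,0,0,0.4,-3.8,0,0,0,0,0.4,-3.7,0,0,0,0,0,0,1.2,0,0,0,0,0,0,0,0,0]'

```text
clock: 5.7
tool_pos: [0.5216, -0.0388, 0.156]
eef_rot: [0.022, 1.0, 0.001, -0.0]
contact_force: [0.3, 0.7, 0.4]
opening: 0.008
```

```bash
python3 - <<'E'
from h import *
where()
s=snapshot('scene'); P,_=cloud(s);P=toS(P)
for x,y in((2.7,147.3),(9.7,-240.5)):
    Q=P[(abs(P[:,0]*1e3-x-3)<11)&(abs(P[:,1]*1e3-y)<11)];print('pad region z',np.percentile(Q[:,2]*1e3-30,[10,50,90]).round(1))
E
```

```text
t 5.7 tip in shelf mm (z over deck) [-18.5 -39.6  62. ] tool y vs shelf y rad 0.001 tilt [-0.001  0.001 -1.   ] F [0.3 0.7 0.4] open 0.01
pad region z [ 3.7 39.  44.4]
pad region z [ 3.9 56.  58.1]
```

The +y grip is open: its pad is down about 15 mm. Next I'll press the middle one.

carry_out --motion '[0,0,0.4,0,0,0,0,0,0.3,0,0,0,0,0,0,0,0,0]'

```text
clock: 6.12
tool_pos: [0.5218, -0.0394, 0.1495]
eef_rot: [0.022, 1.0, 0.0, -0.0]
contact_force: [-0.6, 0.0, 0.2]
opening: 0.007
```

carry_out --motion '[0,0,0.2,0,0,0,0,0,0,0,0,0]'

```text
clock: 6.38
tool_pos: [0.5217, -0.0397, 0.1475]
eef_rot: [0.022, 1.0, 0.0, -0.0]
contact_force: [-0.6, 0.0, 0.2]
opening: 0.004
```

carry_out --motion '[0,0,0.1,0,0,0,0,0,0,0,0,0]'

```text
clock: 6.62
tool_pos: [0.5218, -0.0398, 0.1466]
eef_rot: [0.022, 1.0, 0.0, -0.0]
contact_force: [-0.6, 0.5, 0.1]
opening: 0.0
```

carry_out --motion '[0,0,0.1,0,0,0,0,0,0,0,0,0]'

```text
clock: 6.88
tool_pos: [0.5218, -0.0398, 0.1456]
eef_rot: [0.022, 1.0, 0.0, -0.0]
contact_force: [-0.4, 0.3, 0.3]
opening: 0.009
```

carry_out --motion '[0,0,0.1,0,0,0,0,0,0,0,0,0]'

```text
clock: 7.12
tool_pos: [0.5217, -0.0399, 0.1446]
eef_rot: [0.022, 1.0, 0.0, -0.0]
contact_force: [-0.7, 0.3, -0.0]
opening: 0.004
```

carry_out --motion '[0,0,0.1,0,0,0,0,0,0,0,0,0]'

```text
clock: 7.38
tool_pos: [0.5218, -0.0398, 0.1436]
eef_rot: [0.022, 1.0, 0.0, -0.0]
contact_force: [-0.2, 0.1, -0.3]
opening: 0.005
```

carry_out --motion '[0,0,-2.5,0,0,0,-0.5,-4,0,0,0,0,-0.5,-4,0,0,0,0,-0.6,-4,0,0,0,0,-0.6,-4,0,0,0,0,-0.6,-4,0,0,0,0,0,0,1.3,0,0,0,0,0,0,0,0,0]'

```text
clock: 8.38
tool_pos: [0.54, -0.2397, 0.1546]
eef_rot: [0.022, 1.0, 0.001, -0.001]
contact_force: [0.7, 1.1, 1.0]
opening: 0.007
```

```bash
python3 - <<'E'
from h import *
where()
s=snapshot('scene'); P,_=cloud(s);P=toS(P)
for x,y in((2.7,147.3),(-17.8,-41)):
    Q=P[(abs(P[:,0]*1e3-x-3)<11)&(abs(P[:,1]*1e3-y)<11)];print('pad region z',np.percentile(Q[:,2]*1e3-30,[10,50,90]).round(1))
E
```

```text
t 8.38 tip in shelf mm (z over deck) [   8.7 -239.4   60.6] tool y vs shelf y rad 0.001 tilt [-0.002  0.002 -1.   ] F [0.7 1.1 1. ] open 0.01
pad region z [ 3.9 39.2 44.3]
pad region z [ 4.  38.5 43.9]
```

Both of those are open. Now the third.

carry_out --motion '[0,0,0.3,0,0,0,0,0,0.3,0,0,0,0,0,0,0,0,0]'

```text
clock: 8.8
tool_pos: [0.5408, -0.2404, 0.1496]
eef_rot: [0.022, 1.0, 0.0, -0.0]
contact_force: [-0.5, 0.3, 0.5]
opening: 0.005
```

carry_out --motion '[0,0,0.2,0,0,0,0,0,0,0,0,0]'

```text
clock: 9.05
tool_pos: [0.5408, -0.2407, 0.1475]
eef_rot: [0.022, 1.0, 0.0, -0.0]
contact_force: [0.8, -0.0, 0.5]
opening: 0.0
```

carry_out --motion '[0,0,0.1,0,0,0,0,0,0,0,0,0]'

```text
clock: 9.3
tool_pos: [0.5408, -0.2409, 0.1466]
eef_rot: [0.022, 1.0, 0.0, -0.0]
contact_force: [-0.3, -0.4, 0.9]
opening: 0.007
```

carry_out --motion '[0,0,0.1,0,0,0,0,0,0,0,0,0]'

```text
clock: 9.55
tool_pos: [0.5408, -0.2409, 0.1456]
eef_rot: [0.022, 1.0, 0.0, -0.0]
contact_force: [-0.4, 0.2, -0.8]
opening: 0.003
```

carry_out --motion '[0,0,0.1,0,0,0,0,0,0,0,0,0]'

```text
clock: 9.8
tool_pos: [0.5408, -0.2409, 0.1446]
eef_rot: [0.022, 1.0, 0.0, -0.0]
contact_force: [-0.2, -0.1, -0.6]
opening: 0.003
```

carry_out --motion '[0,0,0.1,0,0,0,0,0,0,0,0,0]'

```text
clock: 10.05
tool_pos: [0.5407, -0.2409, 0.1436]
eef_rot: [0.022, 1.0, 0.0, -0.0]
contact_force: [0.2, 0.3, 0.2]
opening: 0.003
```

```bash
python3 -c "
from h import *
where()"
```

```text
t 10.05 tip in shelf mm (z over deck) [   9.7 -240.7   49.6] tool y vs shelf y rad -0.0 tilt [-0.  0. -1.] F [0.2 0.3 0.2] open 0.0
```

carry_out --motion '[0,0,-3,0,0,0,0,0,-2,0,0,0,-3.5,2.2,0,0,0,0,-3.5,2.3,0,0,0,0,0,0,0,0,0,0]' --hand 7

```text
clock: 10.68
tool_pos: [0.6157, -0.1953, 0.194]
eef_rot: [0.02, 1.0, 0.001, 0.002]
contact_force: [-0.1, 0.4, -0.3]
opening: 0.548
```

```bash
python3 - <<'E'
from h import *
where()
for c in('top','scene'):
    s=snapshot(c); P,_=cloud(s);P=toS(P); save(s,c+'1.png',(90,110,450,320) if c=='top' else (80,150,440,340),2.2)
    for x,y in((2.7,147.3),(-17.8,-41),(9.7,-240.5)):
        Q=P[(abs(P[:,0]*1e3-x-3)<11)&(abs(P[:,1]*1e3-y)<11)];print('pad region z',np.percentile(Q[:,2]*1e3-30,[10,50,90]).round(1))
E
```

```text
t 10.68 tip in shelf mm (z over deck) [  82.8 -191.6  100. ] tool y vs shelf y rad 0.005 tilt [ 0.004  0.003 -1.   ] F [-0.1  0.4 -0.3] open 0.55
pad region z [34.8 41.5 44.3]
pad region z [31.2 40.1 43.7]
pad region z [ 9.3 40.  43.4]
pad region z [ 3.9 38.4 44.2]
pad region z [ 4.1 38.8 44. ]
pad region z [ 3.3 35.  43.4]
```

View pics/scene1.png

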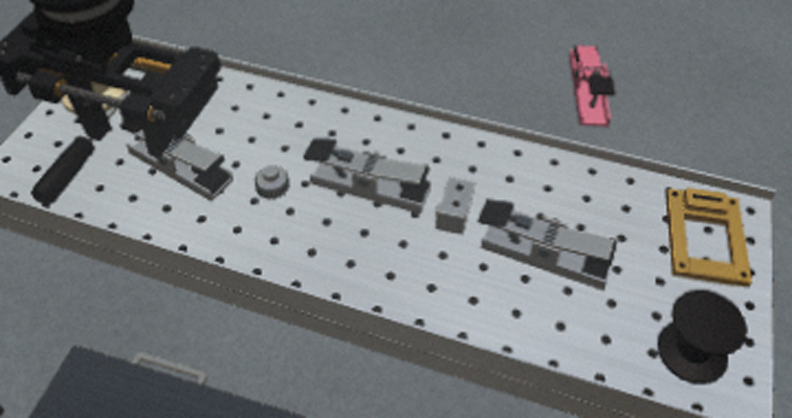

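All three grips stand open, with pads about 40 mm above the deck, so all three go to the front lip. I'll start with the -y one, lowering the spread fingers behind it and drawing it forward.

carry_out --motion '[0,0,3,0,0,0,0,0,3,0,0,0,0,0,2.5,0,0,0,0,0,1,0,0,0,0,0,0,0,0,0]'

```text
clock: 11.4
tool_pos: [0.6119, -0.1998, 0.0984]
eef_rot: [0.023, 1.0, -0.0, -0.001]
contact_force: [0.3, 0.2, 0.1]
opening: 0.798
```

```bash
python3 -c "
from h import *
where()"
```

```text
t 11.4 tip in shelf mm (z over deck) [  78.9 -196.5    4.4] tool y vs shelf y rad -0.001 tilt [-0.001 -0.    -1.   ] F [0.3 0.2 0.1] open 0.8
```

carry_out --motion '[1,0,0,0,0,0,1,0,0,0,0,0,1,0,0,0,0,0,1,0,0,0,0,0,1.2,0,0,0,0,0,1.2,0,0,0,0,0,1.2,0,0,0,0,0,1.2,0,0,0,0,0]'

```text
clock: 12.4
tool_pos: [0.5242, -0.1951, 0.0988]
eef_rot: [0.022, 1.0, 0.0, 0.0]
contact_force: [3.7, -0.2, 1.2]
opening: 0.794
```

```bash
python3 - <<'E'
from h import *
where()
s=snapshot('top'); save(s,'top2.png',(240,120,400,240),4)
E
```

```text
t 12.4 tip in shelf mm (z over deck) [  -8.8 -195.7    4.8] tool y vs shelf y rad 0.0 tilt [ 0.  0. -1.] F [ 3.7 -0.2  1.2] open 0.79
```

View pics/top2.png

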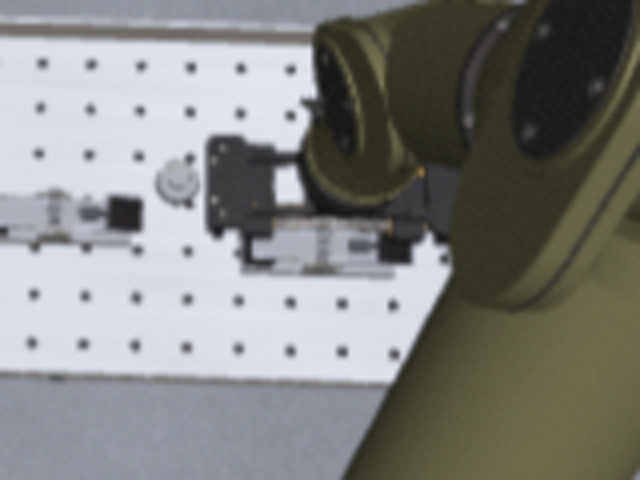

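The grip in the crop is aligned with the fingers, at about (320,250), and clear of the thumb wheel at (178,182). I'll keep pulling.

carry_out --motion '[1.2,0,0,0,0,0,1.2,0,0,0,0,0,1.2,0,0,0,0,0,1.2,0,0,0,0,0,1.2,0,0,0,0,0,0.8,0,0,0,0,0,0.4,0,0,0,0,0,0,0,0,0,0,0]'

```text
clock: 13.45
tool_pos: [0.4524, -0.1919, 0.0987]
eef_rot: [0.022, 1.0, -0.0, -0.001]
contact_force: [0.2, 0.7, -0.1]
opening: 0.79
```

carry_out --motion '[0.2,0,0,0,0,0,0.2,0,0,0,0,0,0,0,0,0,0,0]'

```text
clock: 13.82
tool_pos: [0.4489, -0.1917, 0.0987]
eef_rot: [0.022, 1.0, 0.0, 0.0]
contact_force: [0.7, -0.2, -0.7]
opening: 0.795
```

```bash
python3 -c "
from h import *
where()"
```

```text
t 13.82 tip in shelf mm (z over deck) [ -84.2 -195.7    4.7] tool y vs shelf y rad -0.0 tilt [ 0.  0. -1.] F [ 0.7 -0.2 -0.7] open 0.8
```

carry_out --motion '[0.2,0,0,0,0,0,0,0,0,0,0,0]'

```text
clock: 14.08
tool_pos: [0.4467, -0.1916, 0.0987]
eef_rot: [0.022, 1.0, 0.0, -0.0]
contact_force: [1.2, 0.4, -0.2]
opening: 0.796
```

carry_out --motion '[0.2,0,0,0,0,0,0,0,0,0,0,0]'

```text
clock: 14.32
tool_pos: [0.4447, -0.1915, 0.0987]
eef_rot: [0.022, 1.0, 0.0, -0.0]
contact_force: [1.4, -0.5, -2.0]
opening: 0.796
```

carry_out --motion '[0.1,0,0,0,0,0,0,0,0,0,0,0]'

```text
clock: 14.58
tool_pos: [0.4442, -0.1915, 0.0987]
eef_rot: [0.022, 1.0, 0.0, 0.0]
contact_force: [2.2, -0.9, -1.0]
opening: 0.789
```

carry_out --motion '[-1.5,0,0,0,0,0,0,0,-4,0,0,0,0,0,-5,0,0,0,-2,4,0,0,0,0,-2,4,0,0,0,0,-2,4,0,0,0,0,-2,4,0,0,0,0,-2.2,4.3,0,0,0,0]'

```text
clock: 15.58
tool_pos: [0.5694, 0.0065, 0.1884]
eef_rot: [0.023, 1.0, -0.001, -0.001]
contact_force: [0.4, 0.9, -0.7]
opening: 0.794
```

carry_out --motion '[0,0,0,0,0,0,0,0,0,0,0,0]'

```text
clock: 15.82
tool_pos: [0.5687, 0.005, 0.1882]
eef_rot: [0.022, 1.0, -0.001, -0.001]
contact_force: [-1.0, -0.4, -0.3]
opening: 0.794
```

```bash
python3 - <<'E'
from h import *
where(); grips(('top','scene'))
E
```

```text
t 15.82 tip in shelf mm (z over deck) [26.5  6.1 94.2] tool y vs shelf y rad -0.0 tilt [-0.003 -0.002 -1.   ] F [-1.  -0.4 -0.3] open 0.79
top grip med [ -2. 191.  65.] rect [ -5.7 183.9] [143.1  55.6] 85.0 top part [  1.7 157.8  43.3] 34
top grip med [-25.  25.  65.] rect [-24.8  25.3] [160.2  98.8] 89.1 top part [-74.7 -50.8 676.6] 5
scene grip med [-11.   9.  49.] rect [-4.  9.] [ 86.4 159.6] 0.0 top part [ 22.4  -5.  498.9] 264
scene grip med [-109. -230.   63.] rect [-114.9 -229.7] [69.7 32.1] 86.2 top part [-116.6 -241.    42.5] 67
scene grip med [ 13. 196.  63.] rect [  5.4 190.1] [126.   41.8] 85.0 top part [  6.2 185.4  41.6] 227
```

carry_out --motion '[0,0,3,0,0,0,0,0,3,0,0,0,0,0,2,0,0,0,0,0,0.9,0,0,0,0,0,0,0,0,0,1,0,0,0,0,0,1,0,0,0,0,0,1,0,0,0,0,0]'

```text
clock: 17.02
tool_pos: [0.5401, 0.0076, 0.1005]
eef_rot: [0.022, 1.0, 0.0, 0.001]
contact_force: [2.3, -0.6, 0.7]
opening: 0.791
```

carry_out --motion '[1.2,0,0,0,0,0,1.2,0,0,0,0,0,1.2,0,0,0,0,0,1.2,0,0,0,0,0,1.2,0,0,0,0,0,1.2,0,0,0,0,0,0.6,0,0,0,0,0,0,0,0,0,0,0]'

```text
clock: 18.02
tool_pos: [0.4605, 0.0108, 0.0995]
eef_rot: [0.022, 1.0, -0.0, -0.001]
contact_force: [-1.2, 0.2, 0.4]
opening: 0.792
```

```bash
python3 -c "
from h import *
where()"
```

```text
t 18.02 tip in shelf mm (z over deck) [-81.9   7.1   5.5] tool y vs shelf y rad 0.001 tilt [-0.003 -0.001 -1.   ] F [-1.2  0.2  0.4] open 0.79
```

carry_out --motion '[0.2,0,0,0,0,0,0.2,0,0,0,0,0,0,0,0,0,0,0]'

```text
clock: 18.4
tool_pos: [0.4579, 0.011, 0.0996]
eef_rot: [0.022, 1.0, 0.0, -0.0]
contact_force: [-0.1, 0.2, -0.2]
opening: 0.794
```

carry_out --motion '[0.2,0,0,0,0,0,0,0,0,0,0,0]'

```text
clock: 18.65
tool_pos: [0.4559, 0.0112, 0.0997]
eef_rot: [0.022, 1.0, 0.0, -0.0]
contact_force: [1.4, 0.5, -0.2]
opening: 0.794
```

carry_out --motion '[0.1,0,0,0,0,0,0,0,0,0,0,0]'

```text
clock: 18.9
tool_pos: [0.455, 0.0112, 0.0997]
eef_rot: [0.022, 1.0, 0.0, 0.0]
contact_force: [0.5, 0.8, -0.8]
opening: 0.79
```

```bash
python3 -c "
from h import *
where()"
```

```text
t 18.9 tip in shelf mm (z over deck) [-87.2   7.4   5.7] tool y vs shelf y rad 0.0 tilt [ 0.  0. -1.] F [ 0.5  0.8 -0.8] open 0.79
```

carry_out --motion '[0.2,0,0,0,0,0,0,0,0,0,0,0]'

```text
clock: 19.15
tool_pos: [0.4533, 0.0113, 0.0997]
eef_rot: [0.022, 1.0, 0.0, 0.0]
contact_force: [1.9, 0.2, -1.2]
opening: 0.793
```

carry_out --motion '[-1.5,0,0,0,0,0,0,0,-4,0,0,0,0,0,-5,0,0,0,-2.5,3.7,0,0,0,0,-2.5,3.7,0,0,0,0,-2.5,3.8,0,0,0,0,-2.5,3.8,0,0,0,0,-2.4,3.8,0,0,0,0]'

```text
clock: 20.15
tool_pos: [0.6, 0.1935, 0.1892]
eef_rot: [0.022, 1.0, -0.001, -0.001]
contact_force: [0.9, 0.3, -0.6]
opening: 0.794
```

carry_out --motion '[0,0,0,0,0,0,0,0,0,0,0,0]'

```text
clock: 20.4
tool_pos: [0.599, 0.1917, 0.189]
eef_rot: [0.022, 1.0, -0.001, -0.001]
contact_force: [-0.3, -0.3, -0.0]
opening: 0.789
```

```bash
python3 -c "
from h import *
where(); grips(('scene',))"
```

```text
t 20.4 tip in shelf mm (z over deck) [ 48.4 193.9  95. ] tool y vs shelf y rad 0.0 tilt [-0.003 -0.002 -1.   ] F [-0.3 -0.3 -0. ] open 0.79
scene grip med [-110.    9.   58.] rect [-113.6    2.4] [ 34.4 125.4] 0.2 top part [-116.9  -14.8   42.8] 81
scene grip med [-111. -190.   52.] rect [-114.4 -202. ] [128.9  32.8] 89.8 top part [-117.3 -217.8   42.4] 94
scene grip med [ 14. 194.  54.] rect [ 23.5 193.9] [160.   80.6] 90.0 top part [ 32.6 157.7 515.6] 333
```

Grips B and C are square against the lip. Now grip A, drawn from x = 48 to about -88.

carry_out --motion '[0,0,3,0,0,0,0,0,3,0,0,0,0,0,2,0,0,0,0,0,1,0,0,0,0,0,0,0,0,0,1,0,0,0,0,0,1,0,0,0,0,0,1,0,0,0,0,0]'

```text
clock: 21.5
tool_pos: [0.5704, 0.1946, 0.1006]
eef_rot: [0.022, 1.0, 0.001, 0.001]
contact_force: [2.4, -0.3, 1.1]
opening: 0.798
```

carry_out --motion '[1.2,0,0,0,0,0,1.2,0,0,0,0,0,1.2,0,0,0,0,0,1.2,0,0,0,0,0,1.2,0,0,0,0,0,1.2,0,0,0,0,0,1.2,0,0,0,0,0,1,0,0,0,0,0]'

```text
clock: 22.5
tool_pos: [0.4754, 0.1984, 0.0996]
eef_rot: [0.022, 1.0, -0.0, -0.0]
contact_force: [1.5, 0.3, -0.0]
opening: 0.797
```

```bash
python3 -c "
from h import *
where()"
```

```text
t 22.5 tip in shelf mm (z over deck) [-75.3 195.2   5.6] tool y vs shelf y rad 0.0 tilt [-0.001 -0.    -1.   ] F [ 1.5  0.3 -0. ] open 0.8
```

carry_out --motion '[0.6,0,0,0,0,0,0.3,0,0,0,0,0,0.2,0,0,0,0,0,0,0,0,0,0,0]'

```text
clock: 23.0
tool_pos: [0.4651, 0.1989, 0.0996]
eef_rot: [0.022, 1.0, -0.0, -0.0]
contact_force: [-0.1, -0.2, 0.3]
opening: 0.793
```

carry_out --motion '[0.2,0,0,0,0,0,0,0,0,0,0,0]'

```text
clock: 23.25
tool_pos: [0.4632, 0.1989, 0.0996]
eef_rot: [0.022, 1.0, -0.0, -0.0]
contact_force: [0.4, -0.2, 0.6]
opening: 0.797
```

```bash
python3 -c "
from h import *
where()"
```

```text
t 23.25 tip in shelf mm (z over deck) [-87.5 195.2   5.6] tool y vs shelf y rad -0.0 tilt [-0.001 -0.    -1.   ] F [ 0.4 -0.2  0.6] open 0.8
```

carry_out --motion '[0.2,0,0,0,0,0,0,0,0,0,0,0,-1.5,0,0,0,0,0,0,0,-4,0,0,0,0,0,-5,0,0,0,0,0,-5,0,0,0]'

```text
clock: 24.0
tool_pos: [0.4754, 0.1981, 0.2409]
eef_rot: [0.022, 1.0, -0.0, -0.001]
contact_force: [1.1, 0.6, -1.6]
opening: 0.798
```

carry_out --motion '[0,4,-4,0,0,0,0,5,0,0,0,0,0,5,0,0,0,0,0,5,0,0,0,0,0,5,0,0,0,0,0,5,0,0,0,0,0,5,0,0,0,0,0,0,0,0,0,0]'

```text
clock: 25.0
tool_pos: [0.4881, 0.5423, 0.2784]
eef_rot: [0.019, 1.0, 0.001, -0.002]
contact_force: [-0.4, -1.6, -0.3]
opening: 0.795
```

```bash
python3 - <<'E'
from h import *
where(); grips()
for c in('top','scene'):
    s=snapshot(c); save(s,c+'3.png',(110,110,400,250) if c=='top' else (80,140,440,340),2.2)
    for n in ['mirror_bracket','coin_frame','lamp_base','film_spool','screwdriver']:
        for d in finder.masks_of(s,n)[:1]:
            P,_=cloud(s,d['pixels']); print(c,n,round(d['p'],2),'med',np.median(P,0).round(3))
E
```

```text
t 25.0 tip in shelf mm (z over deck) [-78.2 539.4 184.4] tool y vs shelf y rad 0.006 tilt [-0.004  0.002 -1.   ] F [-0.4 -1.6 -0.3] open 0.8
top grip med [-121.  186.   66.] rect [-101.5  179.9] [ 59.1 141.6] 0.5 top part [-117.4  176.1   42.7] 65
top grip med [-121. -200.   66.] rect [-115.2 -203.2] [ 31.1 126.4] 0.1 top part [-118.9 -225.2   42.5] 65
top grip med [-121.    0.   66.] rect [-113.9    2. ] [124.   33.6] 90.0 top part [-117.3  -15.3   43.5] 50
scene grip med [-111. -192.   51.] rect [-113.8 -201.9] [ 34.  127.5] 0.0 top part [-116.7 -206.8   42.1] 108
scene grip med [-111.  193.   57.] rect [-113.6  188.7] [125.4  33.8] 89.5 top part [-115.8  181.1   42.2] 137
scene grip med [-111.   13.   50.] rect [-113.9    2.6] [ 34.2 126.1] 0.0 top part [-116.7   -4.6   42.4] 114
top mirror_bracket 0.54 med [0.534 0.099 0.034]
top coin_frame 0.75 med [0.424 0.008 0.067]
top lamp_base 0.89 med [ 0.475 -0.338  0.045]
top film_spool 0.73 med [0.614 0.325 0.082]
top screwdriver 0.76 med [ 0.592 -0.301  0.05 ]
scene mirror_bracket 0.69 med [0.545 0.099 0.036]
scene coin_frame 0.74 med [0.494 0.34  0.04 ]
scene lamp_base 0.9 med [ 0.495 -0.333  0.048]
scene film_spool 0.69 med [0.629 0.328 0.083]
scene screwdriver 0.56 med [ 0.605 -0.298  0.05 ]
```

View pics/scene3.png

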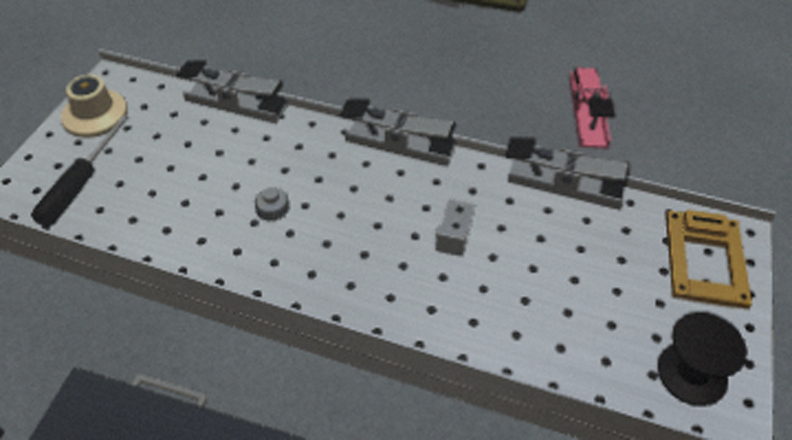

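View pics/top3.png

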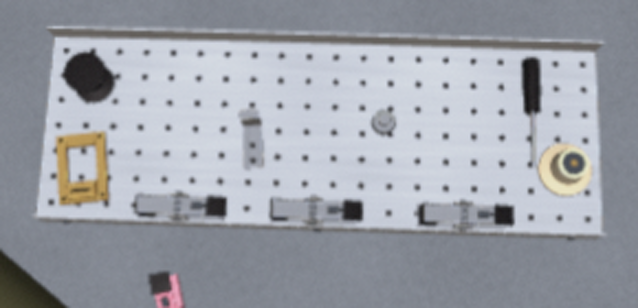

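The scene crop shows all three grips standing open along the front lip at (230,88), (398,128) and (568,170). The top crop shows them square to the lip at (180,205), (316,210) and (466,215). The bystanders are where they started, so I'm handing the job in.

```bash
python3 -c "
from h import *
print(workorder.finish_job())"
```

```text
the job is handed in; nothing more can be done
None
```

All three grips sprang open when I pressed their thumb pads, so none were ratcheted and nothing went to the rear upstand. I slid all three forward against the front lip and handed the job in at about 25 s of the 61 s limit; no verdict is reported.

**Last checks, from the top and scene cameras:**
- **Position:** the grip centres stand about 114 to 118 mm in front of the shelf's middle line. The requirement is 98 mm, and touching the lip is 118 mm.
- **Angle:** all three are within about 0.01 rad of the shelf's y.
- **Jaws:** the three pads had dropped from 57 mm to about 41–43 mm above the deck, which matches fully open. The last pictures show all three jaws still standing open.
- **Other parts:** the mirror bracket, lamp base and film spool read within 3 mm of where they started. The coin frame does too, in the scene view.

**Checks that disagreed or were weaker:**
- The top-view network marked the middle grip as the coin frame in the last check.
- One top-view outline of the +y grip came out too large (59 x 142 mm). The scene view gave 34 x 125 mm for it.
- The network never located the thumb wheel reliably, so I judged it unmoved by eye.
- The screwdriver read 6 mm apart in the scene view (part of it was hidden at the start), and there was no starting top view of it to compare.
- The force readings never showed a clear peak on pressing the pads or on touching the lip, so I judged both from camera depth and measured positions.

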